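# Weigh the specimen from the dry chamber

### The arm

A 6-joint arm with a two-finger parallel gripper is mounted at the origin on a cart in front of the work surface, level with it; the furniture and walls round the work are solid. World frame = base frame: x ahead of the robot, y to its left, z up, the work surface at z = 0. Lengths are in m, angles in rad, forces in N, time in s.
With the tool pointing down it reaches from about 0.325 to 0.85 m from the base axis. Payload 4.4 kg.
Tool frame: the origin (TCP) lies midway between the tips of the shut fingers; the grasp point (between the pads) lies 19 mm behind it (robot.grasp_offset is the distance from the TCP to the grasp point, in m); x points along the fingers, y is the direction in which the jaws open and shut, and the axes are right-handed (so a half turn about x gives the same grasp; the last joint's range is limited). The gripper opens to 94 mm and grips with 3 to 60 N. Pads are 16 mm wide; open, the fingers measure 119 mm over their backs; the gripper's body (75 mm by 177 mm) begins 78 mm behind the grasp point.
Start: joints at [1.123, 0.207, 1.542, -0, 1.393, -0.15], TCP at [0.169, 0.55, 0.205] pointing down, gripper open.
Joint ranges: [-2.73, 2.73], [-0.86, 2.22], [0.23, 2.46], [-1.11, 4.25], [0.08, 2.63], [-2.82, 2.82]. Speed limits (rad/s): [2.79, 2.79, 3.14, 3.14, 3.14, 3.14].

### API

Orientations are given as a unit quaternion [w, x, y, z].
In Python, from cell import robot gives the robot as it stands.
- The arm moves only by the tool send_rows, never from a script. Its argument "series" is a list that holds one entry, the list of rows, each a list of 6 numbers: the shift along the tool's x, y, z scaled (see below), then the turn, a rotation vector about the tool's x, y, z scaled (see below). In form: [[[dx, dy, dz, ax, ay, az], ...]]. A call has 1 to 12 rows; each row is the pose to reach, as a shift and turn from the pose measured when the call began, along the tool's axes at that moment; what a row does not reach only later rows make up. The controller multiplies each number of a shift by 0.25 m and each number of a turn by 45 degrees. A row lasts 1/8 s, in which the tool goes at most 62.5 mm and 10.7 degrees, less where a joint would pass 70% of its speed; a pose out of reach is approached as far as the arm can. A call with a number of a shift or a turn outside -1 to 1 is refused whole. A call with a gripper value outside its range is refused whole. "gripper" is the gripper's target within -1 to 1 (shut at 1, half-way at 0, fully open at -1), set as the call begins (left out, the last holds). The fingers move at their own pace and stop on an object; the grip force is fixed at half the most. Time passes only in rows, so rows that repeat a pose let the fingers close. It gives the time, the measured TCP pose, the force and the opening at its end, in the units of the state.
- robot.observe(): the state, without advancing time (a new reading comes with each control period).
- robot.capture(name): name is "scene" or "top" or "wrist"; returns a dict with "img" (480x640x3 uint8, red, green, blue), "depth" (480x640 float32, m along the optical axis (not along the pixel's ray), 0 where there is no reading), "vertical_fov" (degrees; the focal length in pixels is half the picture's height over the tangent of half this angle, whatever the lens; pixels are square), "cx", "cy" (the principal point, pixels), "k1" (the pictures are not rectified: a ray, as slopes to the right and down, at radius r is drawn at 1 + k1 r^2 times it, then the intrinsics apply), "rvec" (rotation vector, rad) and "tvec" (3), from world to camera coordinates, as OpenCV has them. Camera axes: x right, y down, z forward; pixel columns grow to the right and rows downward; lengths in m; the calibration is good to about 2 mm. A picture is of the moment at which its call begins.
- robot.hand_in(): hands the job in, once; it reports no verdict.
The state is a dict: "clock": time; "qpos": joint angles; "qd": joint speeds; "effort": joint torques, N m; "ee_pos": TCP position; "tcp_rot": TCP orientation; "force": force on the tool from outside, world axes, zero at the start; "wrist_torque": the same for the moment, N m; "opening": opening from 0.0 (shut) to 1.0 (fully open).
Only numpy, scipy, OpenCV 4.12 (cv2) and the standard library are available. Lean on these libraries where they do the work, as an engineer would, in place of code of your own. Each camera call takes 0.05 s, during which the arm holds its last target.

### The job

Lift the cover straight up off the two dowels of the clear-walled chamber, keeping it level, and lay it flat on the bare worktop. Then reach down through the round port, lift the specimen off its pedestal, and set it down gently, upright, on the middle of the balance's round pan, and let go. Keep the specimen upright all the way, do not push hard against the chamber, and leave the other things where they are.

Things in the scene. Friction and masses are not known exactly. Their poses are not given: they have to be found in the camera images.
- chamber: fixed storage chamber, 190 (x) x 220 (y) x 145 mm high, clear walls between light metal corner posts. Origin: centre of its underside, on the worktop; z up. Two steel dowels, 12 mm thick, stand 18 mm above its top wall at y = -75 and +75 mm, x = 0 (fingers and hand that spread along the chamber's x stay clear of them). The worktop at world x 0.34 to 0.49, y -0.02 to 0.18 m is always bare
- port (a point): centre of the round port, 116 mm in diameter, at the upper face of the chamber's 8 mm thick top wall, 145 mm above the worktop; same axes as the chamber
- pedestal (a point): centre of the top of the round pedestal (64 mm diameter) inside the chamber, 110 mm below the port
- cover: loose grey port cover, 0.35 kg: plate 130 (x) x 176 (y) x 8 mm with 13.6 mm holes at y = -75 and +75 mm, lying over the dowels on the chamber's top wall. Origin: centre of the plate's underside; z up. A black bar handle runs along y over the middle: 90 mm long, 14 mm wide, 29 to 49 mm above the origin, on posts at y = -36 and +36 mm. Held across x at mid-bar it hangs level
- specimen: loose round metal test specimen, 0.25 kg, 95 mm tall, standing upright on the pedestal up to 8 mm off its middle; head and foot 38 mm in diameter, each 34 mm tall, waist 28 mm. Origin: centre of its underside; z up. At the start its top is 15 mm below the upper face of the chamber's top wall
- pan (a point): centre of the upper face of the balance's round steel pan (120 mm diameter, 52 mm above the worktop, rigid). The balance is a fixed flat white case, 170 x 190 mm, 36 mm high; the pan centre is 18 mm behind (+x) the centre of the case; z up
- weight: bystander: brass-coloured knobbed check weight, 38 mm diameter, 62 mm tall; origin at the centre of its underside
- bend_support: bystander: steel support with two rollers, 50 x 140 x 43 mm (x, y, z); origin at the centre of its underside

How it is judged:
On the way, in this order (a step that is already met when the one before it is completed fails the run):
1. the cover is held level, clear above the dowels (z of cover in the frame of chamber above 0.165 m and angle between cover's own z axis and vertical below 0.2 rad and contact force between the fingers and cover above 0.5 N), for 0.1 s.
2. the cover lies flat on the worktop, released, with the specimen still on its pedestal (height (world z) of cover below 0.006 m and angle between cover's own z axis and vertical below 0.06 rad and contact force between the fingers and cover below 0.1 N and z of specimen in the frame of chamber below 0.042 m), for 0.2 s.
3. the specimen is held, lifted out through the port (z of specimen in the frame of chamber above 0.147 m and contact force between the fingers and specimen above 0.5 N), for 0.1 s.
4. the specimen is brought down onto the pan while still held, not dropped (z of specimen in the frame of pan below 0.008 m and horizontal distance between specimen and pan below 0.03 m and contact force between the fingers and specimen above 0.5 N), for 0.02 s.
At the end, for the whole second after the job is handed in: The specimen stands upright and still on the pan, its axis within 25 mm of the pan's centre, and the cover lies flat (within 0.06 rad) and still on the worktop (horizontal distance between specimen and pan below 0.025 m and z of specimen in the frame of pan between -0.005 and 0.005 m and angle between each of specimen, cover's own z axis and vertical below 0.06 rad and linear speed of each of specimen, cover below 0.02 m/s and height (world z) of cover below 0.006 m); the robot touches nothing.
It fails at once if the cover is tilted by more than 0.35 rad (angle between cover's own z axis and vertical above 0.35 rad).
It fails at once if the specimen is tilted by more than 0.5 rad (angle between specimen's own z axis and vertical above 0.5 rad).
It fails at once if the robot or the specimen pushes on the chamber with more than 40 N (contact force between any of the fingers, the arm, specimen and chamber above 40 N).
It fails at once if the check weight or the roller support is moved by more than 30 mm (distance of any of weight, bend_support from where it was at the start of the episode above 0.03 m).
It also fails if it takes over 58 s, if anything falls off the work surface, if the arm or the gripper's body presses on something with over 40 N, if the wrist force passes 120 N, or if a joint passes its speed limit or range.

## Working session

There is one attempt and no reset: what is moved stays moved. The work goes in short steps, Python scripts to look and compute and a tool call to move; the robot and the scene stay as the last step left them, time stands still between calls to the robot, and variables do not carry over. Pictures are saved under pics/ and viewed, and the job is handed in when it is done.

Besides the shell and the picture viewer there is one more tool, called after ">>>" as a command line: name --argument value ..., lists and objects as JSON in quotes. send_rows: Moves the arm, as the interface text tells. Its arguments: {"type":"object","properties":{"series":{"type":"array"},"gripper":{"type":"number"}},"required":["series"]}

```bash
mkdir -p pics; ls; cat > h.py <<'E'
import numpy as np, cv2, json
from cell import robot
from scipy.spatial.transform import Rotation as R
def cam(n):
    c=robot.capture(n); h=c["img"].shape[0]
    c["f"]=h/2/np.tan(np.radians(c["vertical_fov"])/2)
    c["Rm"]=cv2.Rodrigues(np.array(c["rvec"],float))[0]; c["t"]=np.array(c["tvec"],float).reshape(3)
    return c
def slopes(c,uv):
    uv=np.atleast_2d(np.array(uv,float)); d=(uv-[c["cx"],c["cy"]])/c["f"]
    s=d.copy()
    for _ in range(20): s=d/(1+c["k1"]*(s**2).sum(1,keepdims=True))
    return s
def onplane(c,uv,z):
    s=slopes(c,uv); r=np.c_[s,np.ones(len(s))]@c["Rm"]; o=-c["Rm"].T@c["t"]
    return o+r*((z-o[2])/r[:,2])[:,None]
def pts(c,uv):
    uv=np.atleast_2d(uv).astype(int); d=c["depth"][uv[:,1],uv[:,0]]
    s=slopes(c,uv); p=np.c_[s,np.ones(len(s))]*d[:,None]
    return (p-c["t"])@c["Rm"]
def cloud(c):
    v,u=np.mgrid[0:480,0:640]; P=pts(c,np.c_[u.ravel(),v.ravel()]).reshape(480,640,3)
    P[c["depth"]<=0]=np.nan; return P
def save(c,n): cv2.imwrite("pics/"+n+".png",c["img"][:,:,::-1])
E
python3 - <<'E'
from h import *
import pickle
o=robot.observe(); print({k:np.round(v,4) for k,v in o.items()})
for n in("scene","top","wrist"):
    c=cam(n); save(c,n+"0"); pickle.dump(c,open(n+"0.pkl","wb")); print(n,c["vertical_fov"],c["cx"],c["cy"],c["k1"],-c["Rm"].T@c["t"])
E
```

```text
pics
{'clock': np.float64(0.0), 'qpos': array([ 1.1225,  0.2074,  1.5429, -0.    ,  1.3935, -0.1505]), 'qd': array([-0.0007,  0.0008,  0.0006, -0.0019,  0.0009, -0.0008]), 'effort': array([ 0.00000e+00, -3.70887e+01, -2.81414e+01,  6.96000e-02,
        3.64000e-02, -2.00000e-04]), 'ee_pos': array([0.1684, 0.549 , 0.2043]), 'tcp_rot': array([ 0.6991,  0.1041,  0.6995, -0.1057]), 'force': array([-0.7087,  0.121 , -0.0029]), 'wrist_torque': array([0.0392, 0.0617, 0.0568]), 'opening': np.float64(1.0008)}
scene 49.96140115683186 315.8232016112327 247.90403836715606 0.05211681508294877 [0.35325958 0.27251709 0.79185417]
top 48.763464062017555 312.73637175339076 244.08094262853888 0.051073954352393515 [ 0.42732367 -0.16695445  1.01797227]
wrist 60.28318157477741 319.65831994854153 236.0485558931744 -0.009003574298191862 [0.09598694 0.57166492 0.38366161]
```

View pics/scene0.png

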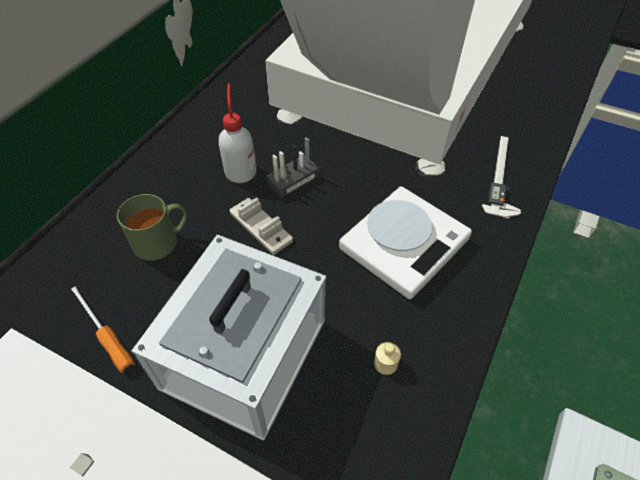

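View pics/top0.png

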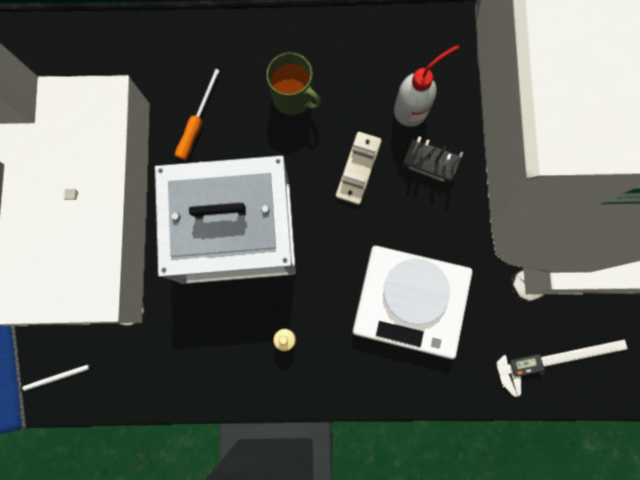

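View pics/wrist0.png

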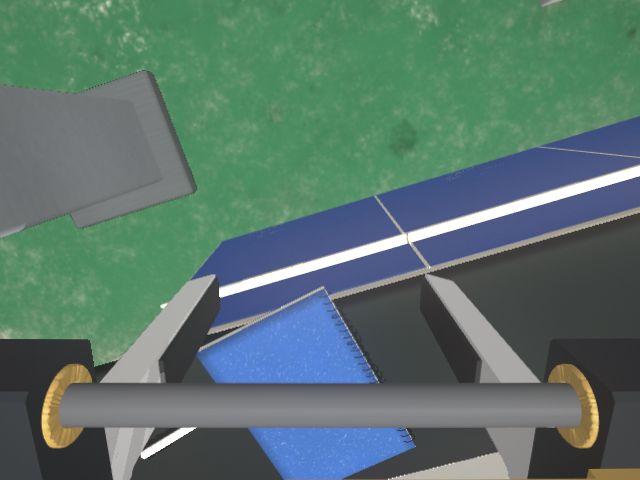

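```bash
python3 - <<'E'
from h import *
import pickle
for n in("top","scene"):
    c=pickle.load(open(n+"0.pkl","rb")); P=cloud(c); hsv=cv2.cvtColor(c["img"],cv2.COLOR_RGB2HSV)
    print(n,"corners",onplane(c,[(0,0),(639,0),(0,479),(639,479),(320,240)],0).round(2).tolist())
    uv={'top':dict(d1=(175,217),d2=(265,210),c1=(168,186),c2=(269,176),c3=(275,247),c4=(172,257),chc=(160,170),hd=(217,210),pan=(416,292),wt=(284,340),bs=(359,168),mug=(290,80)),
    'scene':dict(d1=(204,352),d2=(258,267),hd=(232,298),pan=(400,226),wt=(387,358),bs=(262,225),bottle=(232,122))}[n]
    for k,v in uv.items(): print(k,pts(c,[v])[0].round(4))
    H=P[...,2]
    # black handle: dark, height ~.174-.20
    m=(H>.18)&(H<.205)&(hsv[...,2]<70)
    q=P[m]; print('handle n',len(q),q.mean(0).round(4),q.min(0).round(3),q.max(0).round(3))
    ev=np.linalg.eigh(np.cov(q[:,:2].T)); print('axis',ev[1][:,1], np.degrees(np.arctan2(ev[1][1,1],ev[1][0,1])), np.median(q[:,2]))
E
```

```text
top corners [[1.13, 0.5, 0.0], [1.09, -0.81, 0.0], [0.18, 0.42, 0.0], [0.17, -0.71, 0.0], [0.61, -0.16, 0.0]]
d1 [0.6216 0.0776 0.1652]
d2 [ 0.6314 -0.0708  0.1612]
c1 [0.6789 0.0949 0.151 ]
c2 [ 0.6924 -0.0767  0.1525]
c3 [ 0.5701 -0.0863  0.1528]
c4 [0.5582 0.087  0.1436]
chc [0.7103 0.1121 0.142 ]
hd [0.6249 0.0022 0.1951]
pan [ 0.499  -0.3324  0.0519]
wt [ 0.4174 -0.0931  0.0606]
bs [ 0.7482 -0.2398  0.0099]
mug [ 0.9128 -0.1083  0.0568]
handle n 493 [0.6291 0.0056 0.1919] [ 0.619 -0.04   0.181] [0.88  0.326 0.197]
axis [0.44323785 0.89640404] 63.6893478618887 0.19254030108257145
scene corners [[1.84, -0.59, 0.0], [0.24, -1.45, 0.0], [0.83, 0.32, 0.0], [0.04, -0.1, 0.0], [0.63, -0.26, 0.0]]
d1 [0.6253 0.0817 0.1605]
d2 [ 0.6342 -0.0663  0.1628]
hd [0.6257 0.0083 0.1902]
pan [ 0.5018 -0.3275  0.0522]
wt [ 0.4192 -0.0818  0.04  ]
bs [ 0.7347 -0.2188  0.0373]
bottle [ 0.8625 -0.3351  0.1461]
handle n 3334 [ 1.0172 -0.1979  0.192 ] [ 0.622 -0.619  0.18 ] [1.127 0.051 0.205]
axis [-0.80823303  0.58886278] 143.9236507981252 0.19231801897697753
```

```bash
python3 - <<'E'
from h import *
import pickle
for n in("top","scene"):
    c=pickle.load(open(n+"0.pkl","rb")); P=cloud(c); hsv=cv2.cvtColor(c["img"],cv2.COLOR_RGB2HSV); X,Y,Z=P[...,0],P[...,1],P[...,2]
    near=(X>.53)&(X<.72)&(Y>-.12)&(Y<.13)
    m=near&(Z>.182)&(Z<.205); q=np.argwhere(m)[:,::-1]
    cont,_=cv2.findContours(m.astype(np.uint8),0,1); k=max(cont,key=cv2.contourArea); W=onplane(c,k[:,0,:],.194)[:,:2].astype(np.float32)
    print(n,'handle rect',cv2.minAreaRect(W), pts(c,q).mean(0).round(4))
    # dowels: bright spots within the grey plate
    for g in [(175,217),(265,210)] if n=="top" else [(204,352),(258,267)]:
        s=12; sub=c["img"][g[1]-s:g[1]+s,g[0]-s:g[0]+s].max(2); b=sub>np.median(sub)+35
        nn,lab,st,ce=cv2.connectedComponentsWithStats(b.astype(np.uint8)); i=1+np.argmin(np.hypot(*(ce[1:]-s).T)); 
        print('dowel px',ce[i]+np.array(g)-s,st[i],onplane(c,[ce[i]+np.array(g)-s],.163).round(4))
    # plate contour
    # chamber top white outline
    w=near&(Z>.135)&(Z<.205)
    w=(X>.5)&(X<.75)&(Y>-.15)&(Y<.16)&(Z>.138)
    cont,_=cv2.findContours(w.astype(np.uint8),0,1); k=max(cont,key=cv2.contourArea);k=k[:,0,:]
    W=onplane(c,k,.145)[:,:2].astype(np.float32); print('chamber rect',cv2.minAreaRect(W))
    pm=(X>.41)&(X<.59)&(Y>-.42)&(Y<-.24)&(Z>.045)&(Z<.06)
    cont,_=cv2.findContours(pm.astype(np.uint8),0,1); k=max(cont,key=cv2.contourArea);k=k[:,0,:]
    W=onplane(c,k,.052)[:,:2].astype(np.float32); print('pan circ',cv2.minEnclosingCircle(W),cv2.fitEllipse(W))
c=pickle.load(open("top0.pkl","rb")); P=cloud(c)
for u in range(10,160,20): print(u,P[180,u].round(3),P[300,u].round(3))
E
```

```text
top handle rect ((0.6270771026611328, 0.003150239586830139), (0.017182499170303345, 0.08827953040599823), 2.266723871231079) [0.6275 0.0042 0.1918]
dowel px [174.19047619 215.14285714] [ 9  8  5  5 21] [[0.6253 0.0796 0.163 ]]
dowel px [264.40740741 207.74074074] [ 9  7  6  6 27] [[ 0.6348 -0.07    0.163 ]]
chamber rect ((0.6285924315452576, 0.00485578179359436), (0.1920701563358307, 0.22055169939994812), 3.5633273124694824)
pan circ ((0.5013143420219421, -0.33310502767562866), 0.06037050113081932) ((0.5013286471366882, -0.33292585611343384), (0.11736027151346207, 0.11904056370258331), 5.950583457946777)
scene handle rect ((0.6288346648216248, 0.007926717400550842), (0.017473958432674408, 0.09308049082756042), 4.269789695739746) [0.6301 0.0084 0.1913]
dowel px [202.675 349.65 ] [ 7  7  8  7 40] [[0.6277 0.0805 0.163 ]]
dowel px [256.82758621 264.89655172] [ 8  8  7  5 29] [[ 0.6376 -0.0685  0.163 ]]
chamber rect ((0.6314506530761719, 0.005759820342063904), (0.19199785590171814, 0.2221410721540451), 3.7080183029174805)
pan circ ((0.5054369568824768, -0.3319474756717682), 0.0610746368765831) ((0.5055186152458191, -0.3318162262439728), (0.118954136967659, 0.12014313787221909), 166.49835205078125)
10 [0.696 0.365 0.145] [0.492 0.347 0.147]
30 [0.695 0.33  0.147] [0.491 0.314 0.149]
50 [0.695 0.297 0.146] [0.49  0.282 0.15 ]
70 [0.693 0.262 0.149] [0.489 0.248 0.152]
90 [0.692 0.228 0.15 ] [0.489 0.217 0.149]
110 [0.692 0.194 0.15 ] [0.488 0.185 0.147]
130 [0.699 0.17  0.122] [0.491 0.171 0.097]
150 [0.735 0.176 0.001] [0.497 0.168 0.   ]
```

```bash
python3 - <<'E'
from h import *
import cv2
for n,b in(("top0",(140,140,320,300)),("scene0",(120,220,340,450))):
    im=cv2.imread(f"pics/{n}.png")[b[1]:b[3],b[0]:b[2]]; f=580/im.shape[0]; f=min(f,800/im.shape[1])
    cv2.imwrite(f"pics/{n}z.png",cv2.resize(im,None,fx=f,fy=f,interpolation=cv2.INTER_CUBIC)); print(f)
E
```

```text
3.625
2.5217391304347827
```

View pics/top0z.png

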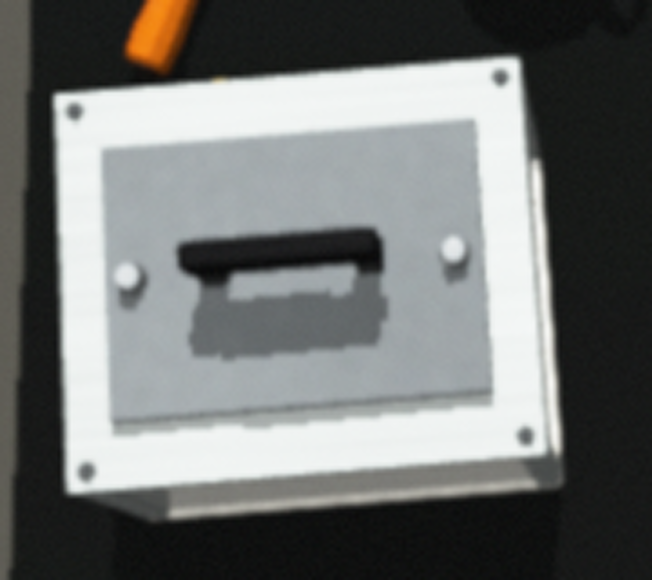

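```bash
cat >> h.py <<'E'
def plan(p,yaw=None,o=None):
    """target TCP world pos, jaw direction yaw (deg, world) with tool down -> scaled row"""
    o=o or robot.observe(); p0=np.array(o["ee_pos"]); q=np.array(o["tcp_rot"]); R0=R.from_quat(q[[1,2,3,0]])
    M0=R0.as_matrix()
    if yaw is None: yaw=np.degrees(np.arctan2(M0[1,1],M0[0,1]))
    a=np.radians(yaw); x=np.array([0,0,-1.]); y=np.array([np.cos(a),np.sin(a),0]); y2=-y
    best=None
    for yy in(y,y2):
        Rt=R.from_matrix(np.c_[x,yy,np.cross(x,yy)]); rv=(R0.inv()*Rt).as_rotvec()
        if best is None or np.linalg.norm(rv)<np.linalg.norm(best): best=rv
    d=M0.T@(np.array(p)-p0)
    print('t',round(float(o["clock"]),2),'tcp',p0.round(4),'jaw yaw',np.degrees(np.arctan2(M0[1,1],M0[0,1])).round(2),'xaxis',M0[:,0].round(4),'q6',o["qpos"][5].round(3),'open',round(float(o["opening"]),3),'F',np.round(o["force"],1))
    print('row',np.r_[d/.25,best/(np.pi/4)].round(4).tolist())
E
python3 - <<'E'
from h import *
print(R.from_quat(np.array(robot.observe()["tcp_rot"])[[1,2,3,0]]).as_matrix().round(3))
plan([.169,.55,.34],None)
plan([.63,.005,.30],3.6)
plan([.63,.005,.30],3.6+180)
E
```

```text
[[-0.001  0.293  0.956]
 [-0.002  0.956 -0.293]
 [-1.    -0.002 -0.   ]]
t 0.15 tcp [0.1684 0.5491 0.2046] jaw yaw 72.94 xaxis [-8.0e-04 -1.6e-03 -1.0e+00] q6 -0.151 open 0.997 F [-0.  -0.5 -0.5]
row [-0.5418, 0.003, 0.001, -0.0, -0.0003, 0.0023]
t 0.15 tcp [0.1684 0.5491 0.2046] jaw yaw 72.94 xaxis [-8.0e-04 -1.6e-03 -1.0e+00] q6 -0.151 open 0.997 F [-0.  -0.5 -0.5]
row [-0.3797, -1.5398, 2.4035, 1.5409, 0.0011, 0.0022]
t 0.15 tcp [0.1684 0.5491 0.2046] jaw yaw 72.94 xaxis [-8.0e-04 -1.6e-03 -1.0e+00] q6 -0.151 open 0.997 F [-0.  -0.5 -0.5]
row [-0.3797, -1.5398, 2.4035, 1.5409, 0.0011, 0.0022]
```

>>> send_rows --series '[[[-0.25, 0, 0, 0, 0, 0], [-0.4, 0, 0, 0.1, 0, 0], [-0.4, -0.1, 0.16, 0.3, 0, 0], [-0.4, -0.22, 0.35, 0.5, 0, 0], [-0.4, -0.35, 0.55, 0.7, 0, 0], [-0.4, -0.48, 0.74, 0.8, 0, 0], [-0.4, -0.6, 0.93, 0.8, 0, 0], [-0.4, -0.63, 0.98, 0.8, 0, 0]]]' --gripper -1

```text
clock: 1.15
ee_pos: [0.3579, 0.3247, 0.3045]
tcp_rot: [0.632, 0.316, 0.632, -0.318]
force: [0.2, 0.3, 0.4]
opening: 1.0
```

```bash
python3 - <<'E'
from h import *
plan([.63,.006,.30],3.6)
E
```

```text
t 1.15 tcp [0.3579 0.3247 0.3045] jaw yaw 36.69 xaxis [-0.001 -0.002 -1.   ] q6 -0.082 open 1.0 F [0.2 0.3 0.4]
row [0.0196, 0.111, 1.6723, 0.7354, 0.002, 0.0021]
```

>>> send_rows --series '[[[0, 0.02, 0.22, 0.15, 0, 0], [0, 0.04, 0.44, 0.3, 0, 0], [0, 0.06, 0.66, 0.45, 0, 0], [0, 0.07, 0.85, 0.6, 0, 0], [0, 0.07, 1.0, 0.73, 0, 0], [0, 0.07, 1.0, 0.735, 0, 0]]]'

```text
clock: 1.9
ee_pos: [0.5221, 0.1337, 0.3039]
tcp_rot: [0.515, 0.484, 0.515, -0.486]
force: [-0.8, 1.1, 0.2]
opening: 0.999
```

```bash
python3 - <<'E'
from h import *
plan([.63,.006,.30],3.6)
E
```

```text
t 1.9 tcp [0.5221 0.1337 0.3039] jaw yaw 3.47 xaxis [-0.0024 -0.0018 -1.    ] q6 0.031 open 0.999 F [-0.8  1.1  0.2]
row [0.0157, 0.3998, 0.536, -0.0029, 0.0022, 0.0031]
```

>>> send_rows --series '[[[0, 0.15, 0.2, 0, 0, 0], [0.01, 0.3, 0.4, 0, 0, 0], [0.015, 0.4, 0.535, 0, 0.002, 0.003], [0.015, 0.4, 0.535, -0.003, 0.002, 0.003], [0.015, 0.4, 0.535, -0.003, 0.002, 0.003]]]'

```text
clock: 2.52
ee_pos: [0.6293, 0.0083, 0.2999]
tcp_rot: [0.515, 0.483, 0.517, -0.483]
force: [0.3, 0.2, -0.2]
opening: 1.0
```

```bash
python3 - <<'E'
from h import *
plan([.63,.006,.165],3.6)
c=cam("wrist"); save(c,"wrist1"); P=cloud(c); X,Y,Z=P[...,0],P[...,1],P[...,2]
m=(X>.57)&(X<.69)&(Y>-.06)&(Y<.07)&(Z>.183)&(Z<.205)
cont,_=cv2.findContours(m.astype(np.uint8),0,1); k=max(cont,key=cv2.contourArea); W=onplane(c,k[:,0,:],.194)[:,:2].astype(np.float32)
print(cv2.minAreaRect(W), P[m].mean(0))
E
```

```text
t 2.52 tcp [0.6293 0.0083 0.2999] jaw yaw 3.73 xaxis [-0.0013  0.0011 -1.    ] q6 -0.19 open 1.0 F [ 0.3  0.2 -0.2]
row [0.5396, 0.0027, 0.0099, 0.003, -0.0015, 0.0015]
((0.6315518617630005, 0.006441771984100342), (0.01334679126739502, 0.08890815824270248), 3.4730961322784424) [0.6313371  0.00775217 0.19324495]
```

View pics/wrist1.png

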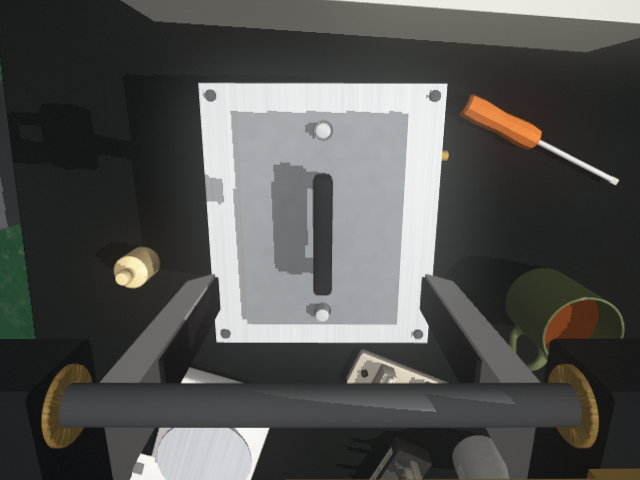

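>>> send_rows --series '[[[0.14, 0.003, 0.009, 0.003, 0, 0], [0.28, 0.005, 0.009, 0.003, -0.002, 0.002], [0.4, 0.005, 0.009, 0.003, -0.002, 0.002], [0.48, 0.005, 0.009, 0.003, -0.002, 0.002], [0.53, 0.005, 0.009, 0.003, -0.002, 0.002], [0.54, 0.005, 0.009, 0.003, -0.002, 0.002], [0.54, 0.005, 0.009, 0.003, -0.002, 0.002]]]'

```text
clock: 3.45
ee_pos: [0.6313, 0.0065, 0.1663]
tcp_rot: [0.517, 0.484, 0.515, -0.483]
force: [-0.3, 0.1, -0.2]
opening: 0.999
```

```bash
python3 - <<'E'
from h import *
plan([.6305,.006,.165],3.6)
c=cam("wrist"); save(c,"wrist2")
E
```

```text
t 3.45 tcp [0.6313 0.0065 0.1663] jaw yaw 3.63 xaxis [ 2.8e-03 -8.0e-04 -1.0e+00] q6 -0.19 open 0.999 F [-0.3  0.1 -0.2]
row [0.0051, -0.0032, 0.0016, 0.0006, 0.0013, -0.0035]
```

View pics/wrist2.png

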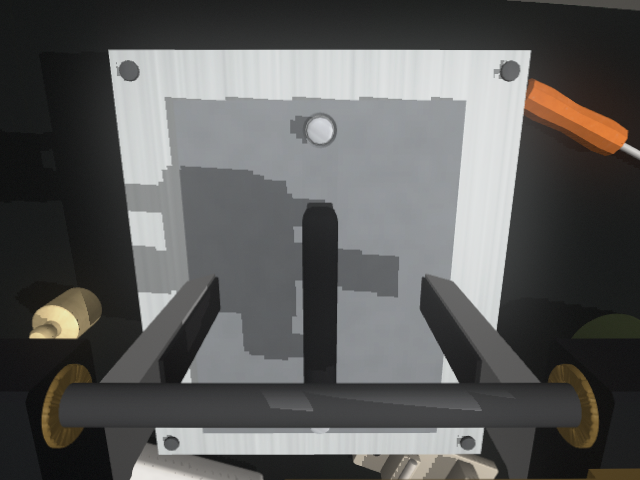

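Bar runs down column 320, midway between the fingers (218 and 424). Closing.

>>> send_rows --series '[[[0.004, 0, 0, 0, 0, 0], [0.004, 0, 0, 0, 0, 0], [0.004, 0, 0, 0, 0, 0], [0.004, 0, 0, 0, 0, 0], [0.004, 0, 0, 0, 0, 0], [0.004, 0, 0, 0, 0, 0], [0.004, 0, 0, 0, 0, 0], [0.004, 0, 0, 0, 0, 0]]]' --gripper 1

```text
clock: 4.5
ee_pos: [0.6315, 0.0063, 0.1655]
tcp_rot: [0.517, 0.484, 0.514, -0.483]
force: [-0.7, 0.7, 0.0]
opening: 0.183
```

```bash
python3 - <<'E'
from h import *
plan([.6305,.006,.29],3.6)
E
```

```text
t 4.5 tcp [0.6315 0.0063 0.1655] jaw yaw 3.62 xaxis [ 3.3e-03 -9.0e-04 -1.0e+00] q6 -0.19 open 0.183 F [-0.7  0.7  0. ]
row [-0.4978, -0.0023, 0.0017, 0.0005, 0.0014, -0.0041]
```

>>> send_rows --series '[[[0, 0, 0, 0, 0, 0], [0, 0, 0, 0, 0, 0], [0, 0, 0, 0, 0, 0]]]'

```text
clock: 4.88
ee_pos: [0.6314, 0.0063, 0.1655]
tcp_rot: [0.517, 0.484, 0.515, -0.483]
force: [-1.2, 0.4, -1.4]
opening: 0.147
```

Gripped (0.147 × 94 = 13.8 mm). Lift straight up, slowly over the dowels.

>>> send_rows --series '[[[-0.02, 0, 0, 0, 0, 0], [-0.06, 0, 0, 0, 0, 0], [-0.1, 0, 0, 0, 0, 0], [-0.14, 0, 0, 0, 0, 0], [-0.19, 0, 0, 0, 0, 0], [-0.24, 0, 0, 0, 0, 0], [-0.3, 0, 0, 0, 0, 0], [-0.36, 0, 0, 0, 0, 0], [-0.4, 0, 0, 0, 0, 0], [-0.4, 0, 0, 0, 0, 0], [-0.4, 0, 0, 0, 0, 0]]]'

```text
clock: 6.25
ee_pos: [0.6307, 0.0065, 0.2649]
tcp_rot: [0.516, 0.484, 0.515, -0.484]
force: [0.1, 0.2, -3.5]
opening: 0.146
```

```bash
python3 - <<'E'
from h import *
plan([.415,.06,.265],0)
c=cam("scene"); save(c,"scene3")
E
```

```text
t 6.25 tcp [0.6307 0.0065 0.2649] jaw yaw 3.62 xaxis [ 1.9e-03 -8.0e-04 -1.0e+00] q6 -0.19 open 0.146 F [ 0.1  0.2 -3.5]
row [-0.0022, -0.8476, -0.2682, 0.0806, 0.001, -0.0024]
```

View pics/scene3.png

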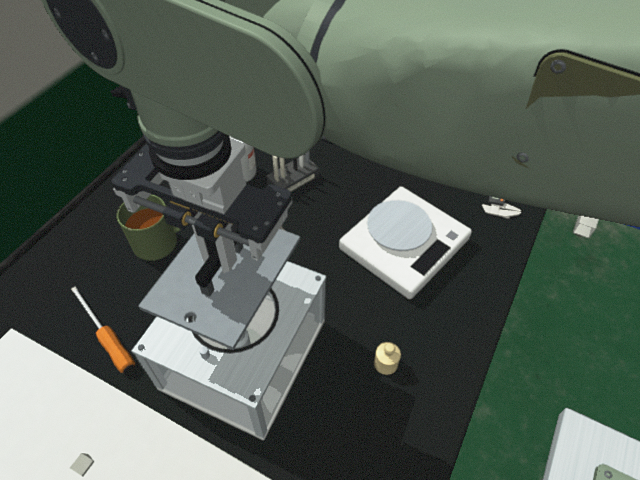

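>>> send_rows --series '[[[0, -0.05, -0.015, 0, 0, 0], [0, -0.15, -0.05, 0.02, 0, 0], [0, -0.27, -0.09, 0.04, 0, 0], [0, -0.4, -0.13, 0.06, 0, 0], [0, -0.53, -0.17, 0.08, 0, 0], [0, -0.66, -0.21, 0.08, 0, 0], [0, -0.76, -0.24, 0.08, 0, 0], [0, -0.82, -0.26, 0.08, 0, 0], [0, -0.848, -0.268, 0.08, 0, 0], [0, -0.848, -0.268, 0.08, 0, 0], [0, -0.848, -0.268, 0.08, 0, 0]]]'

```text
clock: 7.68
ee_pos: [0.4154, 0.0597, 0.2643]
tcp_rot: [0.501, 0.5, 0.499, -0.5]
force: [0.0, 0.0, -3.2]
opening: 0.146
```

```bash
python3 - <<'E'
from h import *
plan([.415,.06,.021],0)
c=cam("scene"); save(c,"scene4")
E
```

```text
t 7.67 tcp [0.4154 0.0597 0.2643] jaw yaw 0.0 xaxis [ 1.8e-03 -8.0e-04 -1.0e+00] q6 -0.063 open 0.146 F [ 0.   0.  -3.2]
row [0.9733, -0.0036, -0.0018, 0.0001, 0.001, -0.0023]
```

View pics/scene4.png

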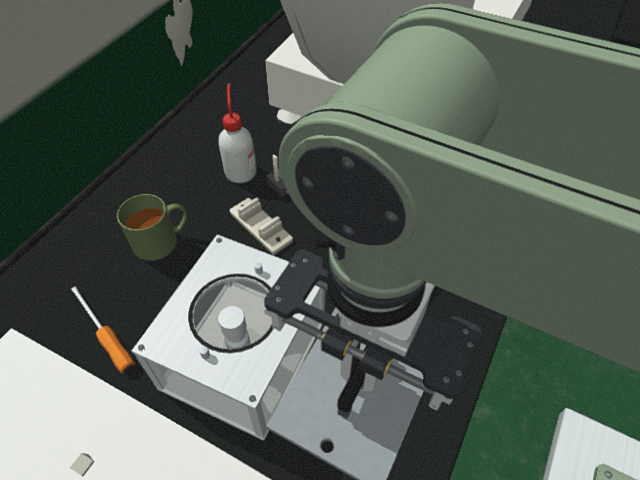

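>>> send_rows --series '[[[0.05, 0, 0, 0, 0, 0], [0.15, 0, 0, 0, 0, 0], [0.27, 0, 0, 0, 0, 0], [0.4, -0.002, 0, 0, 0, 0], [0.52, -0.002, 0, 0, 0, 0], [0.64, -0.002, 0, 0, 0, 0], [0.74, -0.002, 0, 0, 0, 0], [0.82, -0.002, 0, 0, 0, 0], [0.88, -0.002, 0, 0, 0, 0], [0.92, -0.002, 0, 0, 0, 0], [0.935, -0.002, 0, 0, 0, 0], [0.94, -0.002, 0, 0, 0, 0]]]'

```text
clock: 9.22
ee_pos: [0.4157, 0.0595, 0.0295]
tcp_rot: [0.501, 0.5, 0.499, -0.5]
force: [0.6, -0.4, -3.7]
opening: 0.147
```

```bash
python3 - <<'E'
from h import *
plan([.415,.06,.021],0)
E
```

```text
t 9.22 tcp [0.4157 0.0595 0.0295] jaw yaw 0.0 xaxis [ 2.3e-03 -8.0e-04 -1.0e+00] q6 -0.064 open 0.147 F [ 0.6 -0.4 -3.7]
row [0.0339, -0.003, -0.0019, 0.0001, 0.0011, -0.0029]
```

>>> send_rows --series '[[[0.01, 0, 0, 0, 0, 0], [0.02, 0, 0, 0, 0, 0], [0.03, 0, 0, 0, 0, 0], [0.035, 0, 0, 0, 0, 0], [0.035, 0, 0, 0, 0, 0], [0.035, 0, 0, 0, 0, 0]]]'

```text
clock: 9.98
ee_pos: [0.4158, 0.0595, 0.0207]
tcp_rot: [0.501, 0.5, 0.499, -0.5]
force: [-0.3, 0.5, -3.4]
opening: 0.147
```

>>> send_rows --series '[[[0.003, 0, 0, 0, 0, 0], [0.006, 0, 0, 0, 0, 0], [0.006, 0, 0, 0, 0, 0]]]'

```text
clock: 10.35
ee_pos: [0.4159, 0.0595, 0.0205]
tcp_rot: [0.501, 0.5, 0.499, -0.5]
force: [-4.4, -0.5, 9.6]
opening: 0.145
```

Contact (+9.6 N). Open.

>>> send_rows --series '[[[0, 0, 0, 0, 0, 0], [0, 0, 0, 0, 0, 0], [0, 0, 0, 0, 0, 0], [0, 0, 0, 0, 0, 0], [0, 0, 0, 0, 0, 0], [0, 0, 0, 0, 0, 0]]]' --gripper -0.2

```text
clock: 11.1
ee_pos: [0.4159, 0.0595, 0.0204]
tcp_rot: [0.501, 0.5, 0.499, -0.5]
force: [-0.6, -0.5, 0.2]
opening: 0.599
```

>>> send_rows --series '[[[-0.05, 0, 0, 0, 0, 0], [-0.2, 0, 0, 0, 0, 0], [-0.4, 0, 0, 0, 0, 0], [-0.6, 0, 0, 0, 0, 0], [-0.8, 0, 0, 0, 0, 0], [-0.98, 0, 0, 0, 0, 0], [-0.98, 0, 0, 0, 0, 0]]]'

```text
clock: 11.98
ee_pos: [0.4182, 0.0596, 0.2707]
tcp_rot: [0.504, 0.503, 0.497, -0.497]
force: [-0.3, -0.1, -0.4]
opening: 0.601
```

```bash
python3 - <<'E'
from h import *
import pickle
plan([.63,.006,.28],3.6)
for n in("top","scene","wrist"):
    c=cam(n); save(c,n+"5"); pickle.dump(c,open(n+"5.pkl","wb"))
c=pickle.load(open("wrist5.pkl","rb"))
E
```

```text
t 11.97 tcp [0.4182 0.0596 0.2707] jaw yaw 0.02 xaxis [ 0.0123 -0.0016 -0.9999] q6 -0.064 open 0.601 F [-0.3 -0.1 -0.4]
row [-0.0264, 0.8474, 0.215, -0.0795, 0.0025, -0.0156]
```

View pics/top5.png

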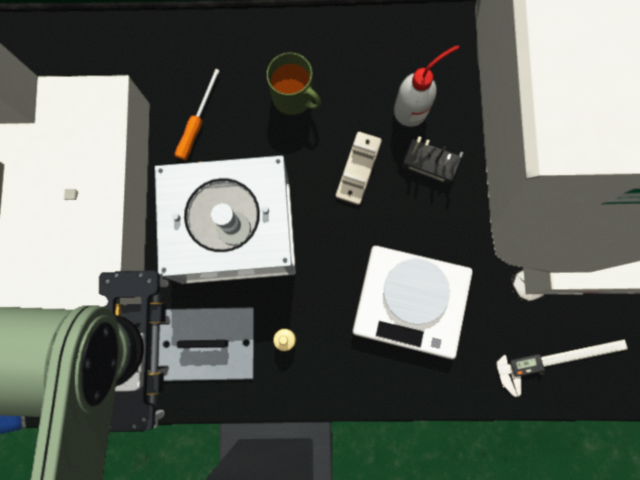

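View pics/scene5.png

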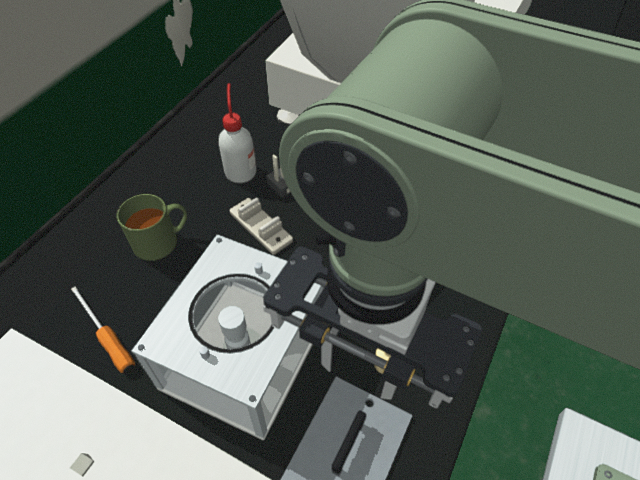

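View pics/wrist5.png

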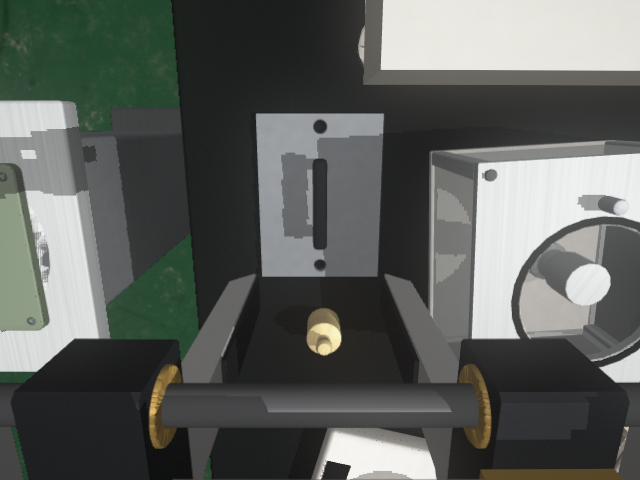

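```bash
python3 - <<'E'
from h import *
import pickle
for n in("top","scene","wrist"):
    c=pickle.load(open(n+"5.pkl","rb")); P=cloud(c); X,Y,Z=P[...,0],P[...,1],P[...,2]
    m=(np.hypot(X-.63,Y-.005)<.045)&(Z>.12)&(Z<.138)
    cont,_=cv2.findContours(m.astype(np.uint8),0,1); k=max(cont,key=cv2.contourArea)[:,0,:]; W=onplane(c,k,.130)[:,:2].astype(np.float32)
    print(n,'spec',cv2.minEnclosingCircle(W),W.mean(0),P[m].mean(0).round(4))
    m=(X>.33)&(X<.50)&(Y>-.04)&(Y<.17)&(Z>.002)&(Z<.016); 
    A=np.c_[P[m][:,:2],np.ones(m.sum())]; print('cover',m.sum(),P[m].mean(0).round(4),np.linalg.lstsq(A,P[m][:,2],rcond=None)[0].round(4))
E
```

```text
top spec ((0.6317084431648254, 0.00733559625223279), 0.01969444938004017) [0.63197005 0.00736292] [0.6323 0.0076 0.1288]
cover 6102 [0.4123 0.0544 0.0075] [-0.0017  0.0009  0.0081]
scene spec ((0.6348146796226501, 0.01260046474635601), 0.0212858896702528) [0.63453746 0.01145491] [0.6352 0.011  0.1284]
cover 7713 [0.4222 0.0434 0.0074] [0.0006 0.0012 0.0071]
wrist spec ((0.6321389079093933, 0.010062486864626408), 0.022392747923731804) [0.6322145 0.0111888] [0.6335 0.0106 0.1288]
cover 18409 [0.4159 0.0633 0.008 ] [-0.0005  0.0004  0.0082]
```

>>> send_rows --series '[[[-0.02, 0.1, 0.03, 0, 0, 0], [-0.04, 0.3, 0.08, -0.02, 0, -0.005], [-0.04, 0.5, 0.13, -0.05, 0, -0.01], [-0.04, 0.68, 0.17, -0.07, 0, -0.015], [-0.04, 0.8, 0.2, -0.08, 0.002, -0.015], [-0.04, 0.84, 0.215, -0.08, 0.002, -0.015], [-0.04, 0.84, 0.215, -0.08, 0.002, -0.015], [-0.04, 0.84, 0.215, -0.08, 0.002, -0.015]]]'

```text
clock: 13.12
ee_pos: [0.6234, 0.0066, 0.2745]
tcp_rot: [0.512, 0.481, 0.519, -0.487]
force: [-0.8, -0.3, -0.8]
opening: 0.601
```

```bash
python3 - <<'E'
from h import *
plan([.63,.006,.094],3.6)
c=cam("wrist"); save(c,"wrist6"); P=cloud(c); X,Y,Z=P[...,0],P[...,1],P[...,2]
m=(np.hypot(X-.63,Y-.005)<.045)&(Z>.12)&(Z<.138)
cont,_=cv2.findContours(m.astype(np.uint8),0,1); k=max(cont,key=cv2.contourArea)[:,0,:]; W=onplane(c,k,.130)[:,:2].astype(np.float32)
print('spec',cv2.minEnclosingCircle(W),W.mean(0),P[m].mean(0).round(4),k.mean(0))
E
```

```text
t 13.12 tcp [0.6234 0.0066 0.2745] jaw yaw 3.63 xaxis [-1.280e-02  6.000e-04 -9.999e-01] q6 -0.191 open 0.601 F [-0.8 -0.3 -0.8]
row [0.7217, 0.0353, 0.0049, 0.0008, -0.0018, 0.0162]
spec ((0.6357861161231995, 0.009306318126618862), 0.019564921036362648) [0.63607216 0.00948795] [0.6361 0.0094 0.1297] [337.54545455 219.65151515]
```

View pics/wrist6.png

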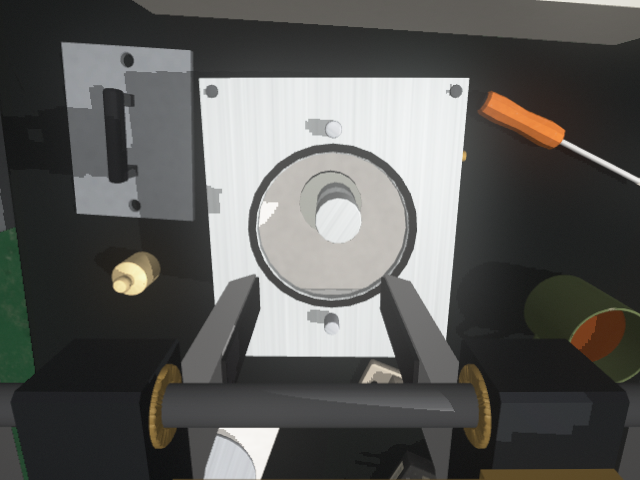

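>>> send_rows --series '[[[0.1, 0.05, -0.009, 0, -0.002, 0.016], [0.22, 0.05, -0.009, 0, -0.002, 0.016], [0.28, 0.05, -0.009, 0, -0.002, 0.016], [0.28, 0.05, -0.009, 0, -0.002, 0.016], [0.28, 0.05, -0.009, 0, -0.002, 0.016]]]'

```text
clock: 13.8
ee_pos: [0.6358, 0.0096, 0.2063]
tcp_rot: [0.517, 0.484, 0.515, -0.483]
force: [0.2, -0.1, -0.0]
opening: 0.598
```

```bash
python3 - <<'E'
from h import *
plan([.6345,.0095,.094],3.6)
c=cam("wrist"); save(c,"wrist7"); P=cloud(c); X,Y,Z=P[...,0],P[...,1],P[...,2]
m=(np.hypot(X-.63,Y-.005)<.045)&(Z>.12)&(Z<.138)
cont,_=cv2.findContours(m.astype(np.uint8),0,1); k=max(cont,key=cv2.contourArea)[:,0,:]; W=onplane(c,k,.130)[:,:2].astype(np.float32)
print('spec',cv2.minEnclosingCircle(W),W.mean(0),P[m].mean(0).round(4),k.mean(0))
E
```

```text
t 13.8 tcp [0.6358 0.0096 0.2063] jaw yaw 3.64 xaxis [ 3.e-03 -6.e-04 -1.e+00] q6 -0.184 open 0.598 F [ 0.2 -0.1 -0. ]
row [0.4494, -0.0064, -0.0002, 0.001, 0.001, -0.0038]
spec ((0.6363889575004578, 0.009721393696963787), 0.01977378875017166) [0.63605773 0.01005508] [0.6362 0.0098 0.1297] [319.3373494  245.34939759]
```

View pics/wrist7.png

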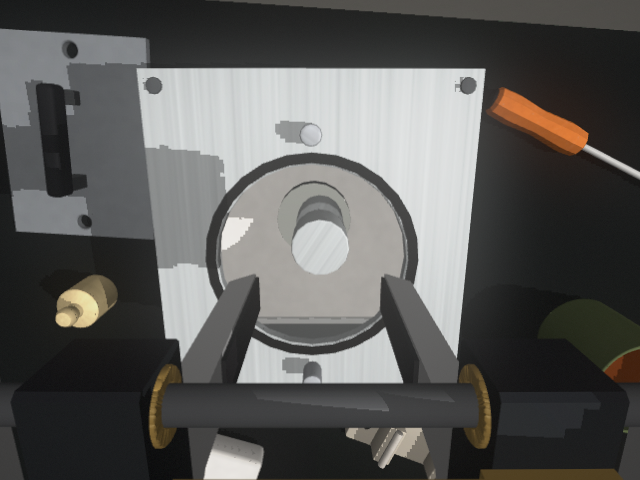

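>>> send_rows --series '[[[0.04, 0, 0, 0, 0, 0], [0.1, 0, 0, 0, 0, 0], [0.17, 0, 0, 0, 0, 0], [0.24, 0, 0, 0, 0, -0.003], [0.31, -0.001, 0, 0, 0, -0.003], [0.37, -0.001, 0, 0, 0, -0.003], [0.42, -0.001, 0, 0, 0, -0.003], [0.445, -0.001, 0, 0, 0, -0.003], [0.45, -0.001, 0, 0, 0, -0.003], [0.45, -0.001, 0, 0, 0, -0.003]]]'

```text
clock: 15.1
ee_pos: [0.6366, 0.0094, 0.0946]
tcp_rot: [0.516, 0.484, 0.515, -0.484]
force: [0.1, 0.1, 0.8]
opening: 0.6
```

```bash
python3 - <<'E'
from h import *
plan([.636,.0098,.094],3.6)
c=cam("wrist"); save(c,"wrist8")
E
```

```text
t 15.1 tcp [0.6366 0.0094 0.0946] jaw yaw 3.64 xaxis [ 2.3e-03 -9.0e-04 -1.0e+00] q6 -0.184 open 0.6 F [0.1 0.1 0.8]
row [0.0026, -0.0024, -0.0016, 0.0009, 0.0014, -0.0029]
```

View pics/wrist8.png

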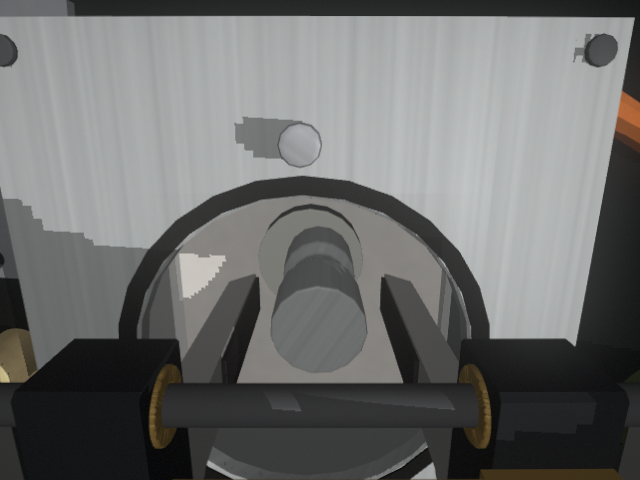

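Specimen head at (319,328), centred between the fingers (259, 381), which sit inside the port. Close.

>>> send_rows --series '[[[0, 0, 0, 0, 0, 0], [0, 0, 0, 0, 0, 0], [0, 0, 0, 0, 0, 0], [0, 0, 0, 0, 0, 0], [0, 0, 0, 0, 0, 0], [0, 0, 0, 0, 0, 0]]]' --gripper 1

```text
clock: 15.9
ee_pos: [0.6369, 0.0094, 0.0953]
tcp_rot: [0.517, 0.484, 0.515, -0.483]
force: [-0.9, -0.4, 3.9]
opening: 0.402
```

>>> send_rows --series '[[[-0.02, 0, 0, 0, 0, 0], [-0.07, 0, 0, 0, 0, 0], [-0.13, 0, 0, 0, 0, 0], [-0.19, 0, 0, 0, 0, 0], [-0.25, 0, 0, 0, 0, 0], [-0.32, 0, 0, 0, 0, 0], [-0.4, 0, 0, 0, 0, 0], [-0.48, 0, 0, 0, 0, 0], [-0.55, 0, 0, 0, 0, 0], [-0.62, 0, 0, 0, 0, 0], [-0.66, 0, 0, 0, 0, 0], [-0.66, 0, 0, 0, 0, 0]]]'

```text
clock: 17.4
ee_pos: [0.637, 0.0095, 0.2615]
tcp_rot: [0.517, 0.485, 0.514, -0.483]
force: [-0.8, -0.2, -2.8]
opening: 0.4
```

```bash
python3 - <<'E'
from h import *
plan([.5035,-.332,.25],-30)
plan([.57,-.163,.25],-10)
c=cam("scene"); save(c,"scene9");c=cam("wrist"); save(c,"wrist9")
E
```

```text
t 17.4 tcp [0.637  0.0095 0.2615] jaw yaw 3.64 xaxis [ 0.005  -0.0013 -1.    ] q6 -0.184 open 0.4 F [-0.8 -0.2 -2.8]
row [0.0448, -0.6198, 1.3293, 0.7476, 0.0001, -0.0067]
t 17.4 tcp [0.637  0.0095 0.2615] jaw yaw 3.64 xaxis [ 0.005  -0.0013 -1.    ] q6 -0.184 open 0.4 F [-0.8 -0.2 -2.8]
row [0.0453, -0.3114, 0.6715, 0.3032, 0.0013, -0.0065]
```

View pics/scene9.png

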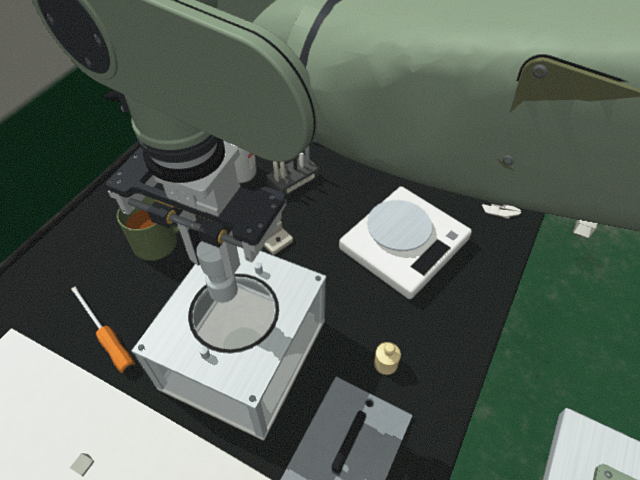

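View pics/wrist9.png

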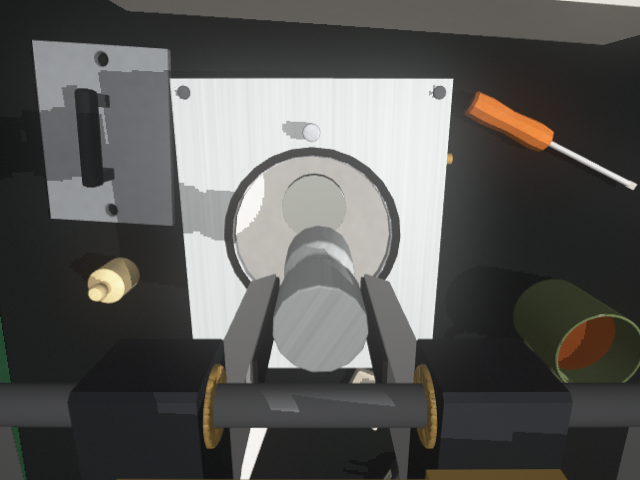

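>>> send_rows --series '[[[0, -0.03, 0.06, 0.03, 0, 0], [0, -0.08, 0.17, 0.1, 0, 0], [0, -0.14, 0.3, 0.17, 0, -0.003], [0, -0.2, 0.44, 0.25, 0, -0.006], [0, -0.27, 0.58, 0.33, 0, -0.006], [0, -0.34, 0.72, 0.41, 0, -0.006], [0, -0.4, 0.85, 0.48, 0, -0.006], [0, -0.44, 0.94, 0.54, 0, -0.006], [0, -0.46, 0.98, 0.56, 0, -0.006], [0, -0.46, 0.98, 0.56, 0, -0.006]]]'

```text
clock: 18.75
ee_pos: [0.5361, -0.2427, 0.2591]
tcp_rot: [-0.396, -0.584, -0.398, 0.586]
force: [-0.3, -0.5, -3.0]
opening: 0.397
```

```bash
python3 - <<'E'
from h import *
plan([.5035,-.332,.26],-30)
E
```

```text
t 18.75 tcp [ 0.5361 -0.2427  0.2591] jaw yaw -21.64 xaxis [-3.7e-03  6.0e-04 -1.0e+00] q6 -0.194 open 0.397 F [-0.3 -0.5 -3. ]
row [-0.0033, 0.0105, 0.38, 0.1858, 0.0014, 0.0045]
```

>>> send_rows --series '[[[0, 0, 0.08, 0.04, 0, 0], [0, 0, 0.18, 0.09, 0, 0], [0, 0.01, 0.27, 0.13, 0, 0.004], [0, 0.01, 0.34, 0.17, 0, 0.004], [0, 0.01, 0.375, 0.185, 0, 0.004], [0, 0.01, 0.38, 0.185, 0, 0.004], [0, 0.01, 0.38, 0.185, 0, 0.004]]]'

```text
clock: 19.62
ee_pos: [0.5035, -0.3315, 0.2591]
tcp_rot: [-0.354, -0.612, -0.354, 0.612]
force: [-0.9, 0.3, -2.9]
opening: 0.397
```

```bash
python3 - <<'E'
from h import *
plan([.5035,-.332,.112],-30)
c=cam("wrist"); save(c,"wrist10"); P=cloud(c); X,Y,Z=P[...,0],P[...,1],P[...,2]
pm=(X>.41)&(X<.59)&(Y>-.42)&(Y<-.24)&(Z>.046)&(Z<.06)
cont,_=cv2.findContours(pm.astype(np.uint8),0,1); k=max(cont,key=cv2.contourArea);k=k[:,0,:]
W=onplane(c,k,.052)[:,:2].astype(np.float32)
h=cv2.convexHull(W)
print('pan',cv2.minEnclosingCircle(W),cv2.fitEllipse(h))
c=cam("scene"); save(c,"scene10")
E
```

```text
t 19.62 tcp [ 0.5035 -0.3315  0.2591] jaw yaw -29.93 xaxis [-8.e-04 -2.e-04 -1.e+00] q6 -0.203 open 0.397 F [-0.9  0.3 -2.9]
row [0.5885, 0.0013, 0.0016, 0.0015, 0.0007, 0.0007]
pan ((0.5046372413635254, -0.33307701349258423), 0.05971384793519974) ((0.504624605178833, -0.3331006169319153), (0.11896176636219025, 0.11914127320051193), 134.13470458984375)
```

View pics/wrist10.png

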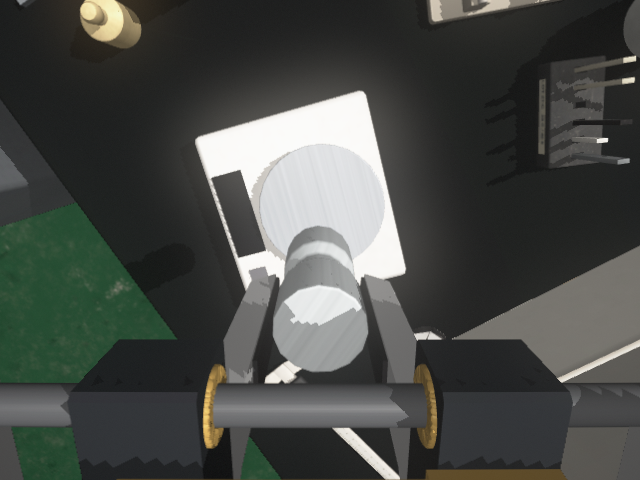

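View pics/scene10.png

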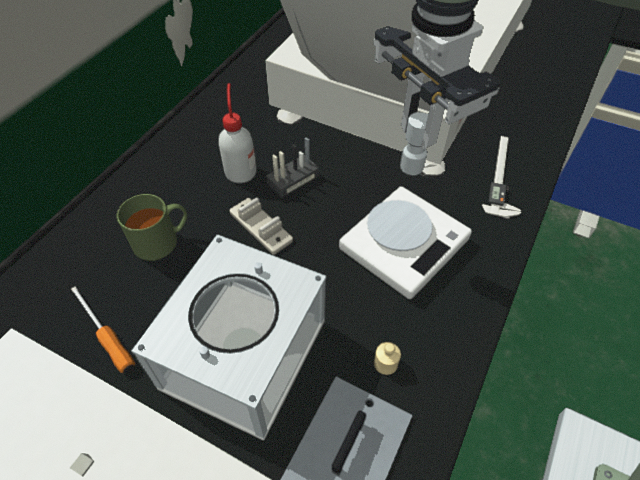

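>>> send_rows --series '[[[0.04, 0.004, 0.003, 0, 0, 0], [0.11, 0.004, 0.003, 0, 0, 0], [0.19, 0.004, 0.003, 0, 0, 0], [0.28, 0.004, 0.003, 0, 0, 0], [0.36, 0.004, 0.003, 0, 0, 0], [0.43, 0.004, 0.003, 0, 0, 0], [0.49, 0.004, 0.003, 0, 0, 0], [0.53, 0.004, 0.003, 0, 0, 0], [0.555, 0.004, 0.003, 0, 0, 0], [0.57, 0.004, 0.003, 0, 0, 0], [0.57, 0.004, 0.003, 0, 0, 0]]]'

```text
clock: 21.1
ee_pos: [0.5042, -0.3326, 0.1169]
tcp_rot: [-0.354, -0.612, -0.354, 0.612]
force: [0.4, 0.1, -3.5]
opening: 0.401
```

```bash
python3 - <<'E'
from h import *
plan([.5043,-.333,.112],-30)
E
```

```text
t 21.1 tcp [ 0.5042 -0.3326  0.1169] jaw yaw -29.91 xaxis [-4.e-04 -7.e-04 -1.e+00] q6 -0.204 open 0.401 F [ 0.4  0.1 -3.5]
row [0.0197, 0.0012, 0.0011, 0.002, 0.0011, -0.0]
```

>>> send_rows --series '[[[0.004, 0, 0, 0, 0, 0], [0.008, 0, 0, 0, 0, 0], [0.012, 0, 0, 0, 0, 0], [0.015, 0, 0, 0, 0, 0], [0.015, 0, 0, 0, 0, 0]]]'

```text
clock: 21.72
ee_pos: [0.5041, -0.3326, 0.113]
tcp_rot: [-0.354, -0.612, -0.354, 0.612]
force: [0.3, 0.6, -3.0]
opening: 0.401
```

>>> send_rows --series '[[[0.002, 0, 0, 0, 0, 0], [0.004, 0, 0, 0, 0, 0], [0.004, 0, 0, 0, 0, 0], [0.004, 0, 0, 0, 0, 0]]]'

```text
clock: 22.22
ee_pos: [0.5042, -0.3327, 0.1124]
tcp_rot: [-0.354, -0.612, -0.354, 0.612]
force: [-0.7, -0.4, 0.6]
opening: 0.402
```

>>> send_rows --series '[[[0.001, 0, 0, 0, 0, 0], [0.001, 0, 0, 0, 0, 0]]]'

```text
clock: 22.48
ee_pos: [0.5042, -0.3327, 0.1124]
tcp_rot: [-0.354, -0.612, -0.354, 0.612]
force: [-1.4, 0.7, 1.1]
opening: 0.399
```

>>> send_rows --series '[[[0, 0, 0, 0, 0, 0], [0, 0, 0, 0, 0, 0], [0, 0, 0, 0, 0, 0], [0, 0, 0, 0, 0, 0], [0, 0, 0, 0, 0, 0]]]' --gripper -0.4

```text
clock: 23.1
ee_pos: [0.5042, -0.3327, 0.1124]
tcp_rot: [-0.354, -0.612, -0.354, 0.612]
force: [0.6, 0.3, -0.5]
opening: 0.698
```

```bash
python3 - <<'E'
from h import *
plan([.5043,-.333,.25],-30)
c=cam("wrist"); save(c,"wrist11")
E
```

```text
t 23.1 tcp [ 0.5042 -0.3327  0.1124] jaw yaw -29.91 xaxis [-4.e-04 -9.e-04 -1.e+00] q6 -0.204 open 0.698 F [ 0.6  0.3 -0.5]
row [-0.5505, 0.0011, 0.0014, 0.0021, 0.0012, -0.0002]
```

View pics/wrist11.png

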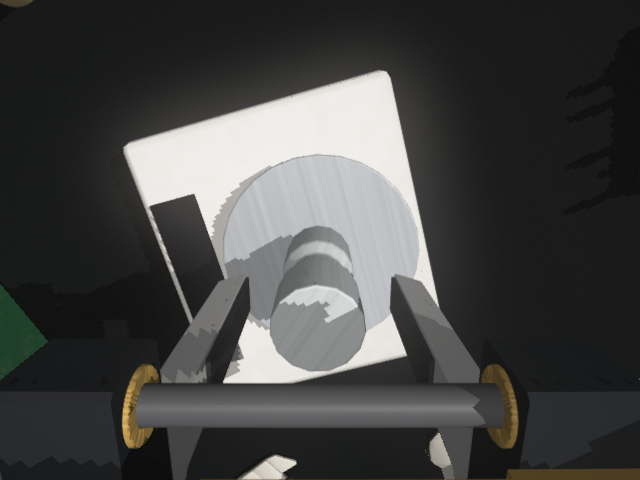

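Released (fingers at columns 248 and 392, head spanning 270–367), standing on the pan. Retreat upward.

>>> send_rows --series '[[[-0.03, 0, 0, 0, 0, 0], [-0.1, 0, 0, 0, 0, 0], [-0.2, 0, 0, 0, 0, 0], [-0.33, 0, 0, 0, 0, 0], [-0.46, 0, 0, 0, 0, 0], [-0.56, 0, 0, 0, 0, 0], [-0.6, 0, 0, 0, 0, 0], [-0.6, 0, 0, 0, 0, 0], [-0.6, 0, 0, 0, 0, 0], [-0.6, 0, 0, 0, 0, 0]]]'

```text
clock: 24.4
ee_pos: [0.5036, -0.332, 0.2608]
tcp_rot: [-0.353, -0.612, -0.355, 0.613]
force: [-0.3, -0.4, 0.9]
opening: 0.7
```

```bash
python3 - <<'E'
from h import *
plan([.5043,-.333,.26],-30)
for n in("wrist","scene"):
    c=cam(n); save(c,n+"12"); P=cloud(c); X,Y,Z=P[...,0],P[...,1],P[...,2]
    m=(np.hypot(X-.504,Y+.333)<.05)&(Z>.138)&(Z<.155)
    cont,_=cv2.findContours(m.astype(np.uint8),0,1); k=max(cont,key=cv2.contourArea)[:,0,:]; W=onplane(c,k,.147)[:,:2].astype(np.float32)
    print(n,'spec top',cv2.minEnclosingCircle(W),P[m].mean(0).round(4))
    m=(X>.33)&(X<.50)&(Y>-.04)&(Y<.17)&(Z>.002)&(Z<.016)
    if m.sum()>500:
        A=np.c_[P[m][:,:2],np.ones(m.sum())]; print('cover',P[m].mean(0).round(4),np.linalg.lstsq(A,P[m][:,2],rcond=None)[0].round(4))
E
```

```text
t 24.4 tcp [ 0.5036 -0.332   0.2608] jaw yaw -29.91 xaxis [-0.0025  0.001  -1.    ] q6 -0.204 open 0.7 F [-0.3 -0.4  0.9]
row [0.0032, 0.0042, 0.002, 0.002, 0.0005, 0.0033]
wrist spec top ((0.5038697719573975, -0.3319743871688843), 0.019531939178705215) [ 0.5037 -0.3318  0.1468]
scene spec top ((0.5025174021720886, -0.32838717103004456), 0.022637702524662018) [ 0.5037 -0.3295  0.1456]
cover [0.422  0.0434 0.0074] [0.0008 0.0004 0.0071]
```

View pics/scene12.png

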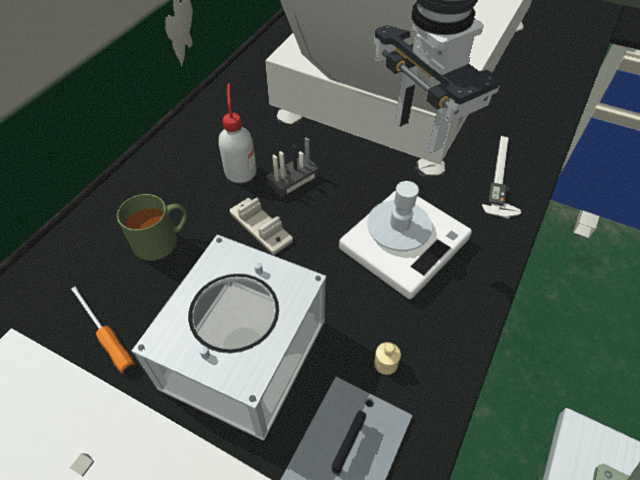

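The specimen stands upright mid-pan (404,205), the cover is flat (about (350,430)), the weight (387,358) and support (262,225) are where they were, and the arm is clear.

```bash
python3 -c "
from cell import robot
print(robot.hand_in())"
```

```text
the job is handed in; nothing more can be done
None
```

The job is done and handed in at about 24.5 s of the 58 s allowed; `hand_in()` gives no verdict.

**Cover:** I lifted it level off the dowels by its bar handle and laid it on the bare worktop at about (0.415, 0.06). The last depth fit puts its upper face at 7.4 mm (8 mm plate) with a slope under 0.001.

**Specimen:** I gripped it by the head through the port, lifted it out upright and lowered it onto the pan until contact, which read about 1 N. I then released it and retreated straight up. The wrist camera puts it at (0.504, -0.332) with its top at 0.147 m, about 1 to 1.5 mm from the pan centre at (0.5046, -0.333).

**Other checks:** The highest contact force I read was about 10 N, when the cover touched the worktop. By eye, the check weight and roller support are where they were in the first picture. The arm ended clear of everything.

**Disagreements:** The cameras differed by up to about 5 mm, most with the scene camera. It put the specimen at (0.5025, -0.328), so I relied on the wrist view.

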